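# Re-thread the crossed lid of the grommet jar

### The arm

A 6-joint arm with a two-finger parallel gripper is mounted at the origin on the work surface. World frame = base frame: x ahead of the robot, y to its left, z up, the work surface at z = 0. Lengths are in mm, angles in rad, forces in N, time in s.
With the tool pointing down it reaches from about 375 to 975 mm from the base axis. Payload 3.8 kg.
Tool frame: the origin (TCP) lies at the very end of the fingers, on their centre line; the grasp point (between the pads) lies 19 mm behind it (grip_point_offset is the distance from the TCP to the grasp point, in mm); y points along the fingers, x is the direction in which the jaws open and shut, and the axes are right-handed (so a half turn about y gives the same grasp; the last joint's range is limited). The gripper opens to 88 mm and grips with 3 to 60 N. Pads are 18 mm wide; open, the fingers measure 123 mm over their backs; the gripper's body (75 mm by 187 mm) begins 45 mm behind the grasp point.
Start: joints at [-1.224, 0.264, 1.604, -0, 1.274, -0.037], TCP at [252.746, -625.889, 238.706] pointing down, gripper open.
Joint ranges: [-2.63, 2.63], [-0.94, 2.18], [0.31, 2.57], [-1.31, 4.45], [0, 2.66], [-2.55, 2.55]. Speed limits (rad/s): [2.57, 2.57, 3.14, 3.14, 3.14, 3.14].

### API

Orientations are given as a rotation vector (axis times angle).
In Python, from bench import get_obs, snapshot, camera_model, sign_off, grip_point_offset gives the robot as it stands. The module is installed in compiled form; this text tells all that it offers.
- The arm moves only by the shell command python3 -m crank 'ROWS'. ROWS is JSON, a list of rows, each an object of numbers: "x", "y", "z": the shift along the world's x, y, z in cm; "spin": the turn about the world's z in rad; "grip": the closure, from -1 (fully open) to 1 (shut). In form: [{"x": .., "y": .., "z": .., "spin": .., "grip": ..}, ...]. A call has 1 to 12 rows; each row is the pose to reach, as a shift and turn from the pose commanded when the call began; what a row does not reach only later rows make up. A row lasts 1/8 s, in which the tool goes at most 62.5 mm and 10.7 degrees, less where a joint would pass 70% of its speed; a pose out of reach is approached as far as the arm can. A call with a gripper value outside its range is refused whole. The fingers move at their own pace and stop on an object; the grip force is fixed at half the most. Time passes only in rows, so rows that repeat a pose let the fingers close. It gives the time, the measured TCP pose, the force and the opening at its end, in the units of the state.
- get_obs(): the state, without advancing time (a new reading comes with each control period).
- snapshot(name): name is "scene" or "top" or "wrist"; returns the picture (480x640x3 uint8, red, green, blue); there is no depth.
- camera_model(name): a dict with "fx", "fy", "cx", "cy" (pixels), "T" (4x4, takes a point from camera to world coordinates). Camera axes: x right, y up, looking along -z (the intrinsics and any distortion apply to the point x, -y, -z); pixel columns grow to the right and rows downward; lengths in mm; the calibration is good to about 2 mm. A picture is of the moment at which its call begins: read the wrist's pose just before it. camera_model takes no time and is no camera call; for the wrist camera it gives the pose at the moment of the call.
- sign_off(): hands the job in, once; it reports no verdict.
The state is a dict: "clock": time; "q": joint angles; "qvel": joint speeds; "joint_efforts": joint torques, N m; "ee_pos": TCP position; "ee_rot": TCP orientation; "contact_force": force on the tool from outside, world axes, zero at the start; "torque": the same for the moment, N m; "gripper_width": opening from 0.0 (shut) to 1.0 (fully open).
Only numpy, scipy, OpenCV 4.12 (cv2) and the standard library are available. Lean on these libraries where they do the work, as an engineer would, in place of code of your own. Each camera call takes 0.05 s, during which the arm holds its last target. There are 200 camera calls.

### The job

The lid of the jar of brass grommets was put on crossed and sits high on its thread. Turn it back, anticlockwise seen from above, until it drops into the thread, then screw it clockwise until it is fully home and let go of it. Leave the lid of the other jar, the one with red wall plugs, as it is.

Things in the scene. Friction and masses are not known exactly. Their poses are not given: they have to be found in the camera images.
- lid: Loose white screw lid, 61 mm across, on the grommet jar; skirt 13 mm, disc 4 mm thick. Origin on its axis at the disc's underside, z up, x along the black grip bar on top. The bar is 46 mm long (x), 16 wide (y), 26 high: 4 to 30 mm above the origin, centred. 30 to 75 g. Four lugs inside, so each quarter turn is alike. It starts level but 9 mm too high, its lugs on top of the thread.
- grommet_jar: Square clear glass jar (76 mm wide) of brass grommets, held in a square wooden foot (110 mm wide, 25 high) that cannot move. Origin at the centre of the foot's underside, on the counter; z up, x and y parallel to the foot's sides. The lid's origin stands 134 mm above it while crossed, 125 mm once dropped. The lid has about 2 mm of sideways play on the neck.
- jar_rim (a point): Centre of the grommet jar's rim, 125 mm up. A = anticlockwise angle of the lid's bar from a side of the foot, modulo 90 deg. Starts at A = 5 to 23, blocked clockwise at 0. Turned back to A = 46 to 62 (stop at 68) it drops 9 mm when let down or let go. Then it turns clockwise freely under the thread, 3 mm height play, to a stop at A = 0: home, bar parallel to a side of the foot.
- plug_lid (a joint): Turn, in rad, of the lid on the other jar, alike but holding red wall plugs; 0 is home, as at the start; it grows anticlockwise. Leave it alone.
Mind the look-alikes: they are no part of the job. Of the things that look like the lid, the smaller one is meant. Leave any turquoise look-alike of the grommet_jar alone.

How it is judged:
By the outcome, as a careful person would: the job done as asked, in the order asked, and still so for the second after the job is handed in, with the robot touching nothing.
It also fails if it takes over 38 s, if anything falls off the work surface, if the arm or the gripper's body presses on something with over 40 N, if the wrist force passes 120 N, or if a joint passes its speed limit or range.

## Working session

There is one attempt and no reset: what is moved stays moved. The work goes in short steps, Python scripts to look and compute and a shell command to move; the robot and the scene stay as the last step left them, time stands still between calls to the robot, and variables do not carry over. Pictures are saved under pics/ and viewed, about 8 in all and at most 12, crops included, and the job is handed in when it is done.

```bash
mkdir -p pics; python3 - <<'E'
from bench import *
import cv2,numpy as np
print(get_obs())
ims=[]
for n in("scene","top"):
    im=snapshot(n);cv2.imwrite(f"pics/{n}0.png",im[...,::-1])
    c=camera_model(n);print(n,{k:np.round(v,4).tolist() if not isinstance(v,str) else v for k,v in c.items()})
print(grip_point_offset)
E
```

```text
{'clock': 0.0, 'q': array([-1.22387219e+00,  2.64721336e-01,  1.60533910e+00, -2.92577357e-05,
        1.27371005e+00, -3.69022295e-02]), 'qvel': array([ 0.00061851, -0.00103239, -0.00244243, -0.00034107,  0.00052543,
        0.00187888]), 'joint_efforts': array([ 1.32965710e-03, -5.02107882e+01, -3.56874168e+01,  7.28836306e-02,
        2.96533224e-02, -2.07258449e-04]), 'ee_pos': array([ 252.5179549 , -625.23219726,  237.428297  ]), 'ee_rot': array([-1.3653946 ,  0.92327148, -0.92034454]), 'contact_force': array([-0.67975987, -0.37557543, -0.0990492 ]), 'torque': array([-0.03445476, -0.01839968,  0.01569264]), 'gripper_width': 1.002425661299825}
scene {'fx': 442.8364, 'fy': 442.8364, 'cx': 323.9311, 'cy': 243.307, 'T': [[-0.0418, -0.7318, 0.6802, 923.6562], [0.9991, -0.0301, 0.029, 26.3956], [-0.0008, 0.6808, 0.7325, 661.1909], [0.0, 0.0, 0.0, 1.0]]}
top {'fx': 561.2752, 'fy': 561.2752, 'cx': 321.8367, 'cy': 241.3892, 'T': [[0.008, 0.9893, -0.1456, 289.4926], [-0.9998, 0.0051, -0.0201, 0.4859], [-0.0192, 0.1457, 0.9891, 1055.6384], [0.0, 0.0, 0.0, 1.0]]}
18.700000000000003
```

View pics/scene0.png

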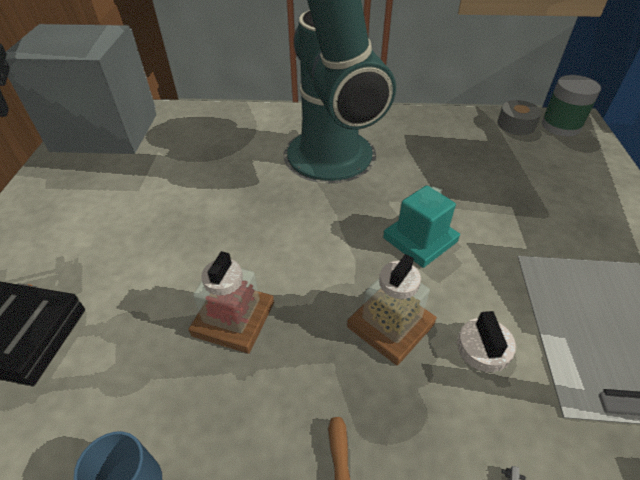

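View pics/top0.png

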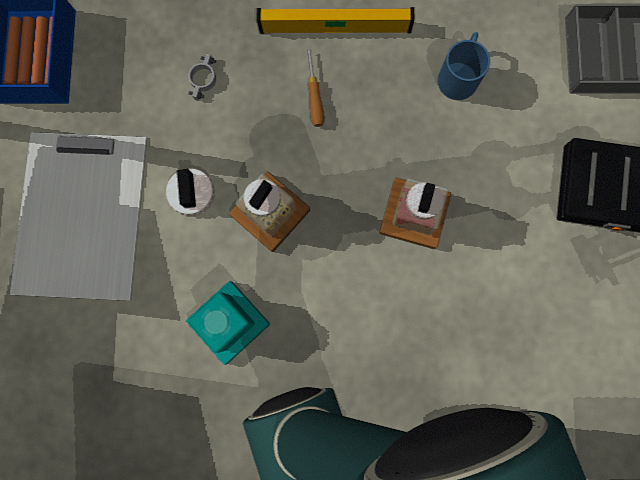

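The top view shows the grommet jar's foot centred at about (270,210), with its lid at (262,196). The plug jar is at (416,212), the larger stray lid at (190,190) and the turquoise dummy at (228,322). I'll measure the foot and bar next.

```bash
cat > h.py <<'E'
import numpy as np,cv2
from scipy.spatial.transform import Rotation as R
from bench import *
def ray(c,uv,z):
    uv=np.atleast_2d(uv).astype(float);T=np.array(c["T"])
    d=np.c_[(uv[:,0]-c["cx"])/c["fx"],-(uv[:,1]-c["cy"])/c["fy"],-np.ones(len(uv))]@T[:3,:3].T
    o=T[:3,3];return (o+d*((z-o[2])/d[:,2])[:,None])[:,:2]
def rect(c,mask,z,near,amin=30):
    cs,_=cv2.findContours(mask.astype(np.uint8),cv2.RETR_EXTERNAL,cv2.CHAIN_APPROX_NONE)
    cs=[k for k in cs if cv2.contourArea(k)>amin]
    k=min(cs,key=lambda k:np.hypot(*(k[:,0].mean(0)-near)))
    p=ray(c,k[:,0],z).astype(np.float32)
    (x,y),(w,h),a=cv2.minAreaRect(p)
    if w<h:w,h,a=h,w,a+90
    return k,(round(x,1),round(y,1)),(round(w,1),round(h,1)),round((a+90)%180-90,1)
def tool():
    o=get_obs();X=R.from_rotvec(o["ee_rot"]).as_matrix();return o,np.degrees(np.arctan2(X[1,0],X[0,0])),X
E
python3 - <<'E'
from h import *
for n,nf,nb in(("top",(270,210),(260,194)),("scene",(392,330),(402,271))):
    im=cv2.imread(f"pics/{n}0.png");c=camera_model(n);hsv=cv2.cvtColor(im,cv2.COLOR_BGR2HSV)
    H,S,V=cv2.split(hsv)
    k,*r=rect(c,(H<16)&(S>110)&(V>50),25,nf,150);print(n,"foot",r,k[:,0].min(0),k[:,0].max(0))
    k,*r=rect(c,(V<45),164,nb);print("bar",r,k[:,0].min(0),k[:,0].max(0))
    k,*r=rect(c,(S<40)&(V>140),138,nb,60);print("disc",r,k[:,0].min(0),k[:,0].max(0))
    x,y=(230,155) if n=="top" else (340,240)
    cv2.imwrite(f"pics/{n}crop.png",cv2.resize(im[y:y+110,x:x+100],None,fx=4,fy=4,interpolation=cv2.INTER_CUBIC))
    del k
o,a,X=tool();print(a,X.round(2).tolist())
a=cv2.imread("pics/topcrop.png");b=cv2.imread("pics/scenecrop.png");cv2.imwrite("pics/crops.png",np.hstack([a,b]))
E
```

```text
top foot [(499.4, 121.1), (109.5, 109.5), 49.3] [229 172] [309 250]
bar [(497.7, 119.1), (45.9, 18.9), -32.2] [250 180] [271 208]
disc [(498.4, 136.1), (63.5, 45.1), 14.0] [239 177] [268 214]
scene foot [(506.8, 122.0), (118.7, 111.9), -41.4] [348 306] [435 364]
bar [(509.5, 121.2), (61.9, 19.2), -31.0] [390 254] [413 286]
disc [(525.9, 261.7), (238.1, 228.5), 45.8] [386 218] [547 383]
-68.01040943821954 [[0.37, -0.0, 0.93], [-0.93, 0.0, 0.37], [-0.0, -1.0, 0.0]]
```

View pics/crops.png

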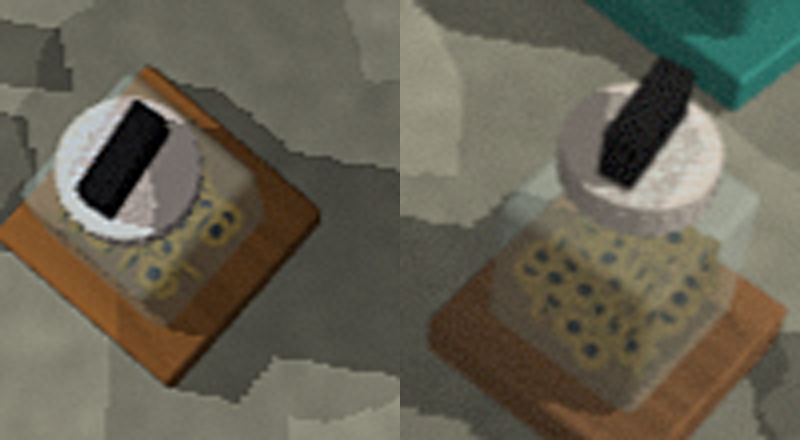

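The foot measures 109.5 mm square, as it should, with its sides at -40.7° mod 90. The bar is at about -32°, so A is about 8.5, which is in the given range. The rim is near (498.5,120.5). I'll move above it with the jaws across the bar (tool x at 58°), a spin of +2.2 rad.

```bash
python3 -m crank '[{"x":4,"y":6,"spin":0.18,"grip":-1},{"x":6,"y":12.2,"spin":0.36,"grip":-1},{"x":8,"y":18.4,"spin":0.54,"grip":-1},{"x":10,"y":24.6,"spin":0.72,"grip":-1},{"x":12,"y":30.8,"spin":0.9,"grip":-1},{"x":14,"y":37,"spin":1.08,"grip":-1},{"x":16,"y":43,"spin":1.26,"grip":-1},{"x":18,"y":49,"spin":1.44,"grip":-1},{"x":20,"y":55,"spin":1.62,"grip":-1},{"x":21.5,"y":61,"spin":1.8,"grip":-1},{"x":23,"y":67,"spin":1.98,"grip":-1},{"x":24.6,"y":72.8,"spin":2.15,"grip":-1}]' && python3 -m crank '[{"y":1.8,"spin":0.05,"grip":-1},{"y":1.8,"spin":0.05,"grip":-1},{"y":1.8,"spin":0.05,"grip":-1}]'
python3 - <<'E'
from h import *
o,a,X=tool();c=camera_model("wrist");im=snapshot("wrist")[...,::-1];cv2.imwrite("pics/w1.png",im)
print(o["ee_pos"],a,o["q"],o["clock"],np.round(c["T"],3).tolist(),c["fx"],c["cx"],c["cy"])
E
```

```text
[ 252.51277754 -625.30229387  237.54723042] -68.01040943821954 [-1.22390748e+00  2.64640837e-01  1.60521929e+00 -4.43771368e-05
  1.27370650e+00 -3.68888449e-02] 0.1 [[0.375, 0.89, 0.26, 319.725], [-0.927, 0.36, 0.103, -598.639], [-0.002, -0.28, 0.96, 383.44], [0.0, 0.0, 0.0, 1.0]] 421.2120032360205 324.7172956252009 237.239404790503invalid input at $[0]: expected keys x, y, z, spin, grip
```

View pics/w1.png

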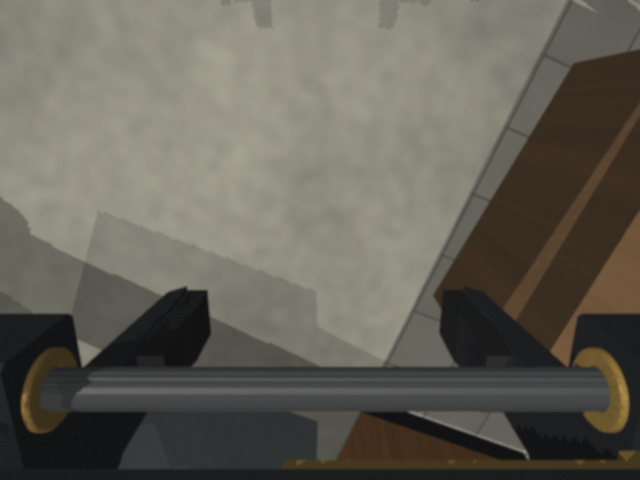

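The move was refused because every key is required, so nothing moved. The wrist view shows only bare counter, with the fingertips at about (195,295) and (455,295). I'll retype the move.

```bash
python3 -m crank '[{"x":4,"y":6,"z":0,"spin":0.18,"grip":-1},{"x":6,"y":12,"z":0,"spin":0.36,"grip":-1},{"x":8,"y":18,"z":0,"spin":0.54,"grip":-1},{"x":10,"y":24,"z":0,"spin":0.72,"grip":-1},{"x":12,"y":30,"z":0,"spin":0.9,"grip":-1},{"x":14,"y":36,"z":0,"spin":1.08,"grip":-1},{"x":16,"y":42,"z":0,"spin":1.26,"grip":-1},{"x":18,"y":48,"z":0,"spin":1.44,"grip":-1},{"x":20,"y":54,"z":0,"spin":1.62,"grip":-1},{"x":21.5,"y":60,"z":0,"spin":1.8,"grip":-1},{"x":23,"y":66,"z":0,"spin":1.98,"grip":-1},{"x":24.6,"y":71.6,"z":0,"spin":2.15,"grip":-1}]' && python3 -m crank '[{"x":0,"y":3,"z":0,"spin":0.05,"grip":-1},{"x":0,"y":3,"z":0,"spin":0.05,"grip":-1},{"x":0,"y":3,"z":0,"spin":0.05,"grip":-1}]'
python3 - <<'E'
from h import *
o,a,X=tool();c=camera_model("wrist");im=snapshot("wrist")[...,::-1];cv2.imwrite("pics/w2.png",im)
np.save("w2.npy",c["T"])
print(o["ee_pos"],a,o["q"],o["clock"],np.round(c["T"],3).tolist())
E
```

```text
clock: 1.65
ee_pos: [496.1, 82.9, 238.7]
ee_rot: [-1.436, -0.756, 0.755]
contact_force: [-0.1, -0.7, 0.4]
gripper_width: 1.001
clock: 2.02
ee_pos: [495.8, 110.1, 238.4]
ee_rot: [-1.423, -0.788, 0.79]
contact_force: [0.2, -0.3, 0.0]
gripper_width: 1.0
[495.84199304 110.13940684 238.3784889 ] 58.01484259536323 [ 1.69978590e-01 -5.42217577e-02  1.95426632e+00 -6.98986549e-04
  1.24230908e+00 -8.42345612e-01] 2.025 [[0.529, -0.815, -0.237, 435.038], [0.849, 0.508, 0.149, 148.374], [-0.001, -0.28, 0.96, 384.322], [0.0, 0.0, 0.0, 1.0]]
```

View pics/w2.png

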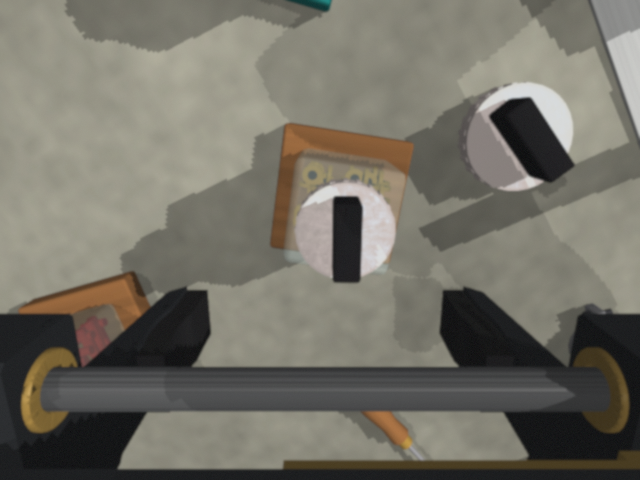

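The wrist view shows the bar at about (347,240), upright in the picture and so already across the jaws. The lid disc is centred at (346,230) and the foot is behind it.

```bash
python3 - <<'E'
from h import *
im=cv2.imread("pics/w2.png");c=camera_model("wrist");c["T"]=np.load("w2.npy")
H,S,V=cv2.split(cv2.cvtColor(im,cv2.COLOR_BGR2HSV))
m=V<45
k,*r=rect(c,m,164,(347,240));print("bar",r,k[:,0].min(0),k[:,0].max(0))
# top face: skip far upper edge; use rows; disc ellipse
cs=np.zeros_like(V);cv2.circle(cs,(346,230),60,255,-1)
k,*r=rect(c,(cs>0)&(V>115)&(S<45),138,(346,230),60);p=ray(c,k[:,0],138);print("disc",r,cv2.minEnclosingCircle(p.astype(np.float32)))
# edges of foot top (wrist)
f=((H<16)&(S>110)&(V>50)).astype(np.uint8)
L=[(np.nonzero(f[r,240:330])[0][0]+240,r) for r in range(140,235,3)]
T=[(x,np.nonzero(f[100:180,x])[0][0]+100) for x in range(295,405,3)]
for q in(L,T):
    v=cv2.fitLine(ray(c,q,25).astype(np.float32),cv2.DIST_HUBER,0,.01,.01).ravel();print(np.degrees(np.arctan2(v[1],v[0])),v)
o,a,X=tool();print(o["ee_pos"],a,o["clock"])
E
```

```text
bar [(497.2, 123.5), (46.8, 14.0), -31.6] [334 198] [360 280]
disc [(502.4, 121.2), (70.4, 69.5), 17.8] ((501.5205993652344, 122.63015747070312), 36.54393768310547)
-40.474358 [  0.76069653  -0.6491077  459.78793     85.80891   ]
49.285618 [  0.6522887    0.75797063 447.45963    145.16739   ]
[495.92381323 109.74687189 238.5119074 ] 57.96321212438999 2.075
```

```bash
python3 -m crank '[{"x":0.26,"y":1.2,"z":0,"spin":0,"grip":-1},{"x":0.26,"y":1.2,"z":-4,"spin":0,"grip":-1},{"x":0.26,"y":1.2,"z":-7,"spin":0,"grip":-1},{"x":0.26,"y":1.2,"z":-8.5,"spin":0,"grip":-1},{"x":0.26,"y":1.2,"z":-8.5,"spin":0,"grip":-1},{"x":0.26,"y":1.2,"z":-8.5,"spin":0,"grip":-1}]'
```

```text
clock: 2.82
ee_pos: [499.8, 122.9, 155.0]
ee_rot: [-1.424, -0.791, 0.787]
contact_force: [-0.2, -0.2, -0.9]
gripper_width: 0.998
```

```bash
python3 -m crank '[{"x":-0.12,"y":-0.12,"z":-0.7,"spin":0,"grip":-1},{"x":-0.12,"y":-0.12,"z":-1.4,"spin":0,"grip":-1},{"x":-0.12,"y":-0.12,"z":-1.4,"spin":0,"grip":-1},{"x":-0.12,"y":-0.12,"z":-1.4,"spin":0,"grip":-1}]'
python3 -m crank '[{"x":0,"y":0,"z":0,"spin":0,"grip":1},{"x":0,"y":0,"z":0,"spin":0,"grip":1},{"x":0,"y":0,"z":0,"spin":0,"grip":1},{"x":0,"y":0,"z":0,"spin":0,"grip":1},{"x":0,"y":0,"z":0,"spin":0,"grip":1},{"x":0,"y":0,"z":0,"spin":0,"grip":1},{"x":0,"y":0,"z":0,"spin":0,"grip":1},{"x":0,"y":0,"z":0,"spin":0,"grip":1}]'
python3 -c "
from h import *
o,a,X=tool();print(a,o['torque'],o['gripper_width']*88)"
```

```text
clock: 3.32
ee_pos: [497.5, 121.6, 139.7]
ee_rot: [-1.423, -0.789, 0.789]
contact_force: [0.2, -0.5, 0.5]
gripper_width: 0.999
clock: 4.32
ee_pos: [497.6, 121.6, 139.8]
ee_rot: [-1.423, -0.789, 0.789]
contact_force: [-0.3, -0.5, -0.8]
gripper_width: 0.174
58.03980046008376 [ 0.02721648 -0.15622379 -0.004578  ] 15.277689659941053
```

The bar is gripped: the opening is 15.3 mm and the side force is negligible. Next I'll turn it back by +45° to A of about 54.

```bash
python3 -m crank '[{"x":0,"y":0,"z":0,"spin":0.1,"grip":1},{"x":0,"y":0,"z":0,"spin":0.2,"grip":1},{"x":0,"y":0,"z":0,"spin":0.3,"grip":1},{"x":0,"y":0,"z":0,"spin":0.4,"grip":1},{"x":0,"y":0,"z":0,"spin":0.5,"grip":1},{"x":0,"y":0,"z":0,"spin":0.6,"grip":1},{"x":0,"y":0,"z":0,"spin":0.7,"grip":1},{"x":0,"y":0,"z":0,"spin":0.79,"grip":1},{"x":0,"y":0,"z":0,"spin":0.79,"grip":1},{"x":0,"y":0,"z":0,"spin":0.79,"grip":1}]'
python3 -c "
from h import *
o,a,X=tool();print(a,o['torque'],o['contact_force'],o['gripper_width']*88)"
```

```text
clock: 5.58
ee_pos: [497.4, 121.6, 139.6]
ee_rot: [-1.091, -1.377, 1.377]
contact_force: [0.0, 0.2, -0.8]
gripper_width: 0.181
103.21879589683061 [ 0.08145694 -0.19345823 -0.04458838] [ 0.01117745  0.23408328 -0.76367954] 15.946354222184876
```

```bash
python3 -m crank '[{"x":0,"y":0,"z":-0.2,"spin":0,"grip":1},{"x":0,"y":0,"z":-0.4,"spin":0,"grip":1},{"x":0,"y":0,"z":-0.4,"spin":0,"grip":1},{"x":0,"y":0,"z":-0.4,"spin":0,"grip":1}]'
python3 -m crank '[{"x":0,"y":0,"z":-0.2,"spin":0,"grip":1},{"x":0,"y":0,"z":-0.35,"spin":0,"grip":1},{"x":0,"y":0,"z":-0.35,"spin":0,"grip":1},{"x":0,"y":0,"z":-0.35,"spin":0,"grip":1}]'
```

```text
clock: 6.08
ee_pos: [497.5, 121.6, 135.6]
ee_rot: [-1.09, -1.378, 1.378]
contact_force: [0.4, 0.3, -0.8]
gripper_width: 0.181
clock: 6.58
ee_pos: [497.6, 121.6, 132.2]
ee_rot: [-1.09, -1.378, 1.378]
contact_force: [-0.9, -0.6, -0.2]
gripper_width: 0.182
```

There was no resistance over 7.4 mm, so the lid has dropped into the thread. I'll go down another 1 mm, then screw it clockwise in stages.

```bash
python3 -m crank '[{"x":0,"y":0,"z":-0.1,"spin":0,"grip":1},{"x":0,"y":0,"z":-0.1,"spin":0,"grip":1},{"x":0,"y":0,"z":-0.1,"spin":-0.1,"grip":1},{"x":0,"y":0,"z":-0.1,"spin":-0.2,"grip":1},{"x":0,"y":0,"z":-0.1,"spin":-0.3,"grip":1},{"x":0,"y":0,"z":-0.1,"spin":-0.4,"grip":1},{"x":0,"y":0,"z":-0.1,"spin":-0.5,"grip":1},{"x":0,"y":0,"z":-0.1,"spin":-0.6,"grip":1},{"x":0,"y":0,"z":-0.1,"spin":-0.7,"grip":1},{"x":0,"y":0,"z":-0.1,"spin":-0.8,"grip":1},{"x":0,"y":0,"z":-0.1,"spin":-0.86,"grip":1},{"x":0,"y":0,"z":-0.1,"spin":-0.86,"grip":1}]'
python3 -c "
from h import *
o,a,X=tool();print(a,o['torque'],o['contact_force'],o['gripper_width']*88)"
```

```text
clock: 8.07
ee_pos: [497.6, 121.6, 131.2]
ee_rot: [-1.443, -0.736, 0.736]
contact_force: [0.6, -1.0, -0.9]
gripper_width: 0.179
54.06845630044167 [-0.00309434 -0.11000859  0.03930174] [ 0.63852133 -0.99273678 -0.85936085] 15.777481917741978
```

```bash
cat > t.py <<'E'
from h import *
o,a,X=tool();print("bar",a-90,"tz",o['torque'][2],o['q'][5],o['clock'])
E
python3 -m crank '[{"x":0,"y":0,"z":0,"spin":-0.03,"grip":1},{"x":0,"y":0,"z":0,"spin":-0.06,"grip":1},{"x":0,"y":0,"z":0,"spin":-0.06,"grip":1}]';python3 t.py
python3 -m crank '[{"x":0,"y":0,"z":0,"spin":-0.02,"grip":1},{"x":0,"y":0,"z":0,"spin":-0.03,"grip":1},{"x":0,"y":0,"z":0,"spin":-0.03,"grip":1}]';python3 t.py
python3 -m crank '[{"x":0,"y":0,"z":0,"spin":-0.02,"grip":1},{"x":0,"y":0,"z":0,"spin":-0.03,"grip":1},{"x":0,"y":0,"z":0,"spin":-0.03,"grip":1}]';python3 t.py
```

```text
clock: 8.45
ee_pos: [497.9, 121.9, 131.3]
ee_rot: [-1.458, -0.69, 0.688]
contact_force: [1.3, 1.6, -2.2]
gripper_width: 0.18
bar -39.4209923992082 tz 0.0625296017549771 -0.6917769466719221 8.45
clock: 8.82
ee_pos: [498.1, 122.2, 131.4]
ee_rot: [-1.466, -0.667, 0.665]
contact_force: [2.7, 5.2, -2.6]
gripper_width: 0.177
bar -41.13668273044165 tz 0.20557129212211137 -0.6618303894309766 8.825
clock: 9.2
ee_pos: [498.2, 122.5, 131.5]
ee_rot: [-1.473, -0.645, 0.641]
contact_force: [3.7, 4.8, -2.1]
gripper_width: 0.173
bar -42.83276213362481 tz 0.3931281827030059 -0.632217765384433 9.2
```

```bash
python3 -m crank '[{"x":0,"y":0,"z":0,"spin":-0.03,"grip":1},{"x":0,"y":0,"z":0,"spin":-0.05,"grip":1},{"x":0,"y":0,"z":0,"spin":-0.05,"grip":1}]';python3 t.py
python3 -m crank '[{"x":0,"y":0,"z":0,"spin":0.03,"grip":1},{"x":0,"y":0,"z":0,"spin":0.03,"grip":-1},{"x":0,"y":0,"z":0,"spin":0.03,"grip":-1},{"x":0,"y":0,"z":0,"spin":0.03,"grip":-1},{"x":0,"y":0,"z":0,"spin":0.03,"grip":-1},{"x":0,"y":0,"z":0,"spin":0.03,"grip":-1},{"x":0,"y":0,"z":4,"spin":0.03,"grip":-1},{"x":0,"y":0,"z":8,"spin":0.03,"grip":-1},{"x":0,"y":0,"z":10,"spin":0.03,"grip":-1},{"x":0,"y":0,"z":10,"spin":0.03,"grip":-1}]'
python3 - <<'E'
from h import *
c=camera_model("wrist");im=np.ascontiguousarray(snapshot("wrist")[...,::-1]);cv2.imwrite("pics/w3.png",im)
H,S,V=cv2.split(cv2.cvtColor(im,cv2.COLOR_BGR2HSV))
k,*r=rect(c,V<45,155,(345,235));print("bar",r,k[:,0].min(0),k[:,0].max(0))
f=((H<16)&(S>110)&(V>50)).astype(np.uint8)
cs,_=cv2.findContours(f,0,2);print([cv2.boundingRect(q) for q in cs if cv2.contourArea(q)>300])
o,a,X=tool();print(a,o["ee_pos"],o["clock"])
E
```

```text
clock: 9.57
ee_pos: [498.2, 122.5, 131.5]
ee_rot: [-1.484, -0.607, 0.604]
contact_force: [3.0, 5.6, -2.9]
gripper_width: 0.185
bar -45.632735636005485 tz 0.7830588955875567 -0.5829700595701052 9.575
clock: 10.82
ee_pos: [498.9, 121.8, 233.3]
ee_rot: [-1.479, -0.631, 0.624]
contact_force: [-0.2, -0.3, -0.6]
gripper_width: 1.001
bar [(496.9, 123.6), (47.7, 13.7), -39.8] [309 201] [338 283]
[(403, 411, 44, 23), (79, 318, 58, 49), (256, 132, 133, 131)]
46.00590214693373 [497.89209825 121.63309476 231.59619684] 10.875
```

View pics/w3.png

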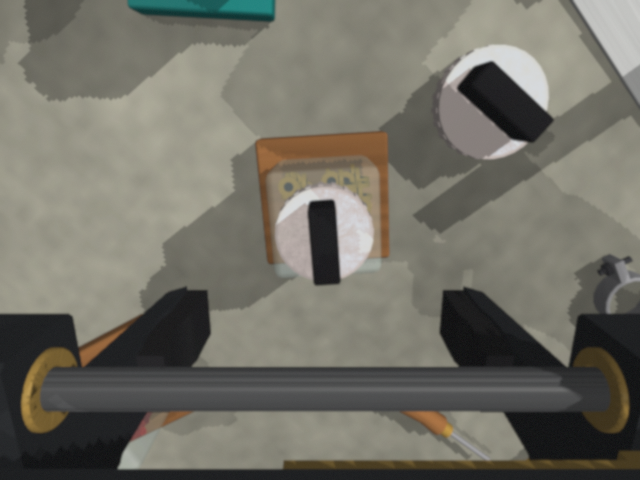

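The wrist view shows the bar at about (323,242), parallel to the foot's left edge, and the jaws are clear of it. I'll back away and check the height from the fixed cameras.

```bash
python3 -m crank '[{"x":0,"y":0,"z":3,"spin":0,"grip":-1},{"x":0,"y":5,"z":5,"spin":0,"grip":-1},{"x":-3,"y":10,"z":5,"spin":0,"grip":-1},{"x":-6,"y":15,"z":5,"spin":0,"grip":-1},{"x":-9,"y":20,"z":5,"spin":0,"grip":-1},{"x":-9,"y":25,"z":5,"spin":0,"grip":-1},{"x":-9,"y":25,"z":5,"spin":0,"grip":-1},{"x":-9,"y":25,"z":5,"spin":0,"grip":-1}]'
python3 - <<'E'
from h import *
from scipy.optimize import minimize_scalar
C={}
for n in("top","scene"):
    c=camera_model(n)
    for t in(0,1):
        if t: im=np.ascontiguousarray(snapshot(n)[...,::-1]);cv2.imwrite(f"pics/{n}1.png",im)
        else: im=cv2.imread(f"pics/{n}0.png")
        H,S,V=cv2.split(cv2.cvtColor(im,cv2.COLOR_BGR2HSV))
        for w,nb in(("g",(260,194) if n=="top" else (402,271)),("p",(427,198) if n=="top" else (220,267))):
            k,*r=rect(c,V<45,164 if not t else 155,nb);print(n,t,w,r,k[:,0].min(0),k[:,0].max(0))
            C[n,t,w]=(k[:,0].min(0)+k[:,0].max(0))/2
        ct=camera_model("top")
for t in(0,1):
  for w in"gp":
    f=lambda z:np.linalg.norm(ray(camera_model("top"),C["top",t,w],z)-ray(camera_model("scene"),C["scene",t,w],z))
    s=minimize_scalar(f,bounds=(80,220),method="bounded");print(t,w,"z bar",s.x,s.fun)
a=cv2.imread("pics/top1.png")[155:265,230:330];b=cv2.imread("pics/scene1.png")[240:350,340:440]
cv2.imwrite("pics/crops1.png",cv2.resize(np.hstack([a,b]),None,fx=4,fy=4,interpolation=2))
E
```

```text
clock: 11.88
ee_pos: [406.9, 370.8, 279.3]
ee_rot: [-1.48, -0.626, 0.631]
contact_force: [0.0, -0.8, 0.1]
gripper_width: 0.999
top 0 g [(497.7, 119.1), (45.9, 18.9), -32.2] [250 180] [271 208]
top 0 p [(493.4, -150.1), (49.3, 16.1), -15.5] [418 183] [434 212]
top 1 g [(497.2, 118.7), (45.7, 19.4), -40.1] [250 183] [273 209]
top 1 p [(495.8, -151.7), (49.0, 16.2), -15.5] [418 183] [434 212]
scene 0 g [(509.5, 121.2), (61.9, 19.2), -31.0] [390 254] [413 286]
scene 0 p [(515.3, -143.7), (56.1, 24.4), -16.3] [208 252] [230 283]
scene 1 g [(509.2, 120.6), (59.5, 20.6), -39.9] [388 259] [412 288]
scene 1 p [(507.8, -146.9), (57.7, 24.6), -16.0] [208 252] [230 283]
0 g z bar 152.96025228748638 2.7587372670790677
0 p z bar 141.83714617335366 1.286497505967567
1 g z bar 143.24909084498273 2.2965681491640635
1 p z bar 141.83714617335366 1.286497505967567
```

View pics/crops1.png

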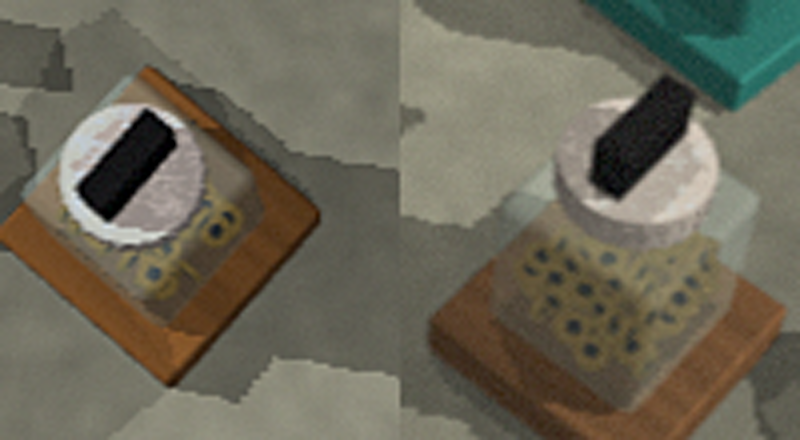

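The crops show the lid seated lower on the jar, with its bar parallel to the foot. It's 9.7 mm lower than before, level with the home lid on the plug jar, which shows the same pixels as at the start.

```bash
python3 -c "
from bench import *
print(sign_off(), get_obs()['clock'])"
```

```text
the job is handed in; nothing more can be done
the job is handed in; nothing more can be done
```

The grommet jar's lid is screwed home and released. I gripped its bar, turned it anticlockwise from A ≈ 9° to about 54°, and lowered it into the thread with no resistance. I then screwed it clockwise to the stop, let go and backed away. The job was handed in at about 12 s.

**Checks:**
- **Stop:** torque at the end of the clockwise turn rose to about 0.8 N m. The bar slipped about 5° in the jaws there.
- **Angle:** three camera views put the bar at -39.8° to -40.1°, against about -40.6° for the foot's side, so A is about 0.5–0.8°. That is within measuring error of home.
- **Height:** the bar came down 9.7 mm (9 expected). It is within 1.5 mm of the home lid on the plug jar.
- **Plug jar:** its lid shows the same pixels before and after.

**What went wrong:** the first move command was refused because keys were missing, and nothing moved. The position estimates from the different cameras disagreed by 2–4 mm, and the grip worked with a value in between.

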